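# Unstack the carved plaques and pile their spacers

### The arm

A 6-joint arm with a two-finger parallel gripper is mounted at the origin on the work surface. World frame = base frame: x ahead of the robot, y to its left, z up, the work surface at z = 0. Lengths are in m, angles in rad, forces in N, time in s.
With the tool pointing down it reaches from about 0.3 to 1 m from the base axis. Payload 5.1 kg.
Tool frame: the origin (TCP) lies on the centre line of the jaws, within the pads' length; the fingertips stand 14 mm ahead of it and the grasp point (between the pads) lies 5 mm behind it; z points along the fingers, y is the line along which they close (so a half turn about z gives the same grasp; the last joint's range is limited). The gripper opens to 95 mm and grips with 3 to 60 N. Pads are 20 mm wide; open, the fingers measure 119 mm over their backs; the gripper's body (75 mm by 180 mm) begins 59 mm behind the grasp point.
Start: joints at [-1.196, 0.124, 1.65, -0, 1.367, -0.083], TCP at [0.287, -0.583, 0.195] pointing down, gripper open.
Joint ranges: [-2.61, 2.61], [-1.02, 2.33], [0.03, 2.71], [-1.35, 4.49], [0.32, 2.68], [-2.91, 2.91]. Speed limits (rad/s): [2.57, 2.57, 3.14, 3.14, 3.14, 3.14].

### API

Orientations are given as [roll, pitch, yaw] about the fixed x, y, z axes, in that order (R = Rz(yaw) Ry(pitch) Rx(roll)).
In Python, from bench import * gives the robot as it stands.
- The arm moves only by the tool apply_moves, never from a script. Its argument "plan" is a list of rows, each an object with "fingers": the finger opening in mm, from 0 to 95.1; "offset": the shift along the tool's x, y, z in mm, a list of three; "twist": the turn about the tool's z in rad. A call has 1 to 20 rows; each row shifts and turns the commanded pose from where the row before left it, along the tool's axes as they then stand; what a row does not reach is not made up. A row lasts 1/8 s, in which the tool goes at most 62.5 mm and 10.7 degrees, less where a joint would pass 70% of its speed; a pose out of reach is approached as far as the arm can. A call is refused whole if a number of a shift passes 62.5 or a number of a turn 0.188, either way. A call with a gripper value outside its range is refused whole. The fingers move at their own pace and stop on an object; "force" is the grip in N (left out, the last holds). Time passes only in rows, so rows that do not move let the fingers close. It gives the time, the measured TCP pose, the force, the opening and the grip force at its end, in the units of the state.
- observe(): the state, without advancing time (a new reading comes with each control period).
- get_image(name): name is "scene" or "top"; returns the picture (400x640x3 uint8, blue, green, red); there is no depth.
- camera_model(name): a dict with "fx", "fy", "cx", "cy" (pixels), "origin" and "orientation" of the camera in the world. Camera axes: x right, y down, z forward; pixel columns grow to the right and rows downward; lengths in m; the calibration is good to about 2 mm. A picture is of the moment at which its call begins. camera_model takes no time and is no camera call.
- finish_job(): hands the job in; it is judged then, once.
The state is a dict: "time": time; "qpos": joint angles; "qd": joint speeds; "joint_torque": joint torques, N m; "eef_pos": TCP position; "orientation": TCP orientation; "force": force on the tool from outside, world axes, zero at the start; "torque": the same for the moment, N m; "opening": opening from 0.0 (shut) to 1.0 (fully open); "grip_force": force on a finger pad.
Only numpy, scipy, OpenCV 4.12 (cv2) and the standard library are available. Lean on these libraries where they do the work, as an engineer would, in place of code of your own. Each camera call takes 0.05 s, during which the arm holds its last target. There are 200 camera calls.

### The job

Unpack the slip case down to its last carved plaque: put both of its plywood spacer plates squarely on top of the pile of spacers on the bench, and lay the upper plaque flat, carved face up, in the free half of the metal tray. The lower plaque stays where it lies in the case. Set things down rather than dropping them, and leave everything else on the bench where it is.

Things in the scene. Friction and masses are not known exactly. Their poses are not given: they have to be found in the camera images.
- case: grey painted wooden slip case holding the stack, fixed to the bench. Origin: centre of its underside; x from the open front (-x) to the back (+x), y across, z up. Outside 146 x 76 mm (x, y), inside 134 x 64; walls and floor 6 thick, side walls 40 high. Stack, bottom to top: lower plaque z 6-28 mm, lower spacer 28-36, upper plaque 36-58, upper spacer 58-66
- case_slot (a point): thumb slot in the case's back: middle of its foot, on the back wall (case x = 70, z = 24 mm). 46 mm wide, open upward, between corner posts 40 mm high. Through it a fingertip can push the lower spacer's rear edge (at case x = 65) towards the front, if it stays above the lower plaque (z = 28)
- case_lip (a point): front of the case: middle of the top of its low front lip (case x = -70, z = 20 mm), which holds the lower plaque in. The lower spacer passes over it; pushed 45 to 50 mm out it stays level and its end can be gripped by the 60 mm sides in front of the case; beyond about 55 mm it tips down
- spacer_upper: upper spacer: 130 x 60 x 8 mm birch plywood plate, plain and flat; origin at the centre of its underside, x along the 130 mm, y along the 60 mm, z up; about 45 g. Lies on top of the stack and overhangs the plaque below by about 2 mm at each side and 5 mm at each end
- spacer_lower: lower spacer, between the plaques, its top 4 mm below the side walls of the case, which leave 2 mm beside it (no room for fingers): 130 x 60 x 8 mm birch plywood plate, plain and flat; origin at the centre of its underside, x along the 130 mm, y along the 60 mm, z up; about 45 g
- plaque_upper: upper plaque, heron: wood plaque 120 x 56 x 22 mm with a low-relief bird, sunk below a raised rim 7 to 8 mm wide and carved face up; origin at the centre of its underside, x along the 120 mm, y along the 56 mm, z up; about 70 g
- plaque_lower: lower plaque, wren, at the bottom of the case: wood plaque 120 x 56 x 22 mm with a low-relief bird, sunk below a raised rim 7 to 8 mm wide and carved face up; origin at the centre of its underside, x along the 120 mm, y along the 56 mm, z up; about 70 g
- pile_bottom: bottom plate of the pile of spacers that lies on the bench: 130 x 60 x 8 mm birch plywood plate, plain and flat; origin at the centre of its underside, x along the 130 mm, y along the 60 mm, z up; about 45 g
- pile_top: top plate of that pile, lying on pile_bottom, its top 16 mm above the bench: 130 x 60 x 8 mm birch plywood plate, plain and flat; origin at the centre of its underside, x along the 130 mm, y along the 60 mm, z up; about 45 g
- tray: shallow aluminium tray, fixed to the bench: 206 x 196 mm (x, y), floor 3 mm thick, rim 3 mm thick and 8 mm high in all. Origin at the centre of its underside. Its +y half holds the medallion; the -y half is free, its middle at y = -45 mm
- medallion: round carved medallion, 60 mm across, 15 mm thick, loose in the +y half of the tray; origin at the centre of its underside
- gouge: palm gouge lying on the bench, 125 mm long with a bulbous wooden handle 32 mm thick; origin under its middle, x along it towards the blade (bystander)
- sanding_block: cork sanding block 110 x 62 x 36 mm; origin at the centre of its underside (bystander)
- bird: small carved wooden bird on a round foot of 44 mm, about 80 mm tall and 90 mm long; origin at the centre of its foot's underside (bystander)
- tin: open metal tin, 72 mm across and 72 mm tall; origin at the centre of its underside (bystander)
There are look-alikes about, which are no part of the job. What is shaped like the pile_top but blue is not meant. Leave any green look-alike of the case alone.

How it is judged:
At the end, for the whole second after the job is handed in: Both spacers flat on the pile, within 15 mm and 0.2 rad of its top plate; upper plaque flat, face up, on the tray floor, centre in the free half (y -80 to 20, x +-80 mm); lower plaque flat in the case within 10 mm of its centre; the pile moved under 30 mm; all at rest (flat: 0.06 rad) (horizontal distance between each of spacer_upper, spacer_lower and pile_top below 0.015 m and angle between the x axis of each of spacer_upper, spacer_lower and the x axis of pile_top, either way round below 0.2 rad and angle between the z axis of each of spacer_upper, spacer_lower and the z axis of tray, either way round below 0.06 rad and height (world z) of spacer_upper between 0.0125 and 0.036 m and linear speed of each of spacer_upper, spacer_lower, plaque_upper below 0.02 m/s and height (world z) of spacer_lower between 0.0125 and 0.036 m and x of plaque_upper in the frame of tray between -0.08 and 0.08 m and y of plaque_upper in the frame of tray between -0.08 and 0.02 m and z of plaque_upper in the frame of tray between 0.001 and 0.006 m and angle between each of plaque_upper, plaque_lower, pile_top's own z axis and vertical below 0.06 rad and horizontal distance between plaque_lower and case below 0.01 m and z of plaque_lower in the frame of case below 0.009 m and distance of each of pile_bottom, pile_top from where it was at the start of the episode below 0.03 m); the robot touches nothing.
It fails at once if a bystander or the medallion is pushed more than 30 mm from its place (distance of any of gouge, sanding_block, bird, tin, medallion from where it was at the start of the episode above 0.03 m).
It fails at once if a spacer or the upper plaque is dropped or thrown: out of the fingers and faster than 0.6 m/s (a fall of about 20 mm) ((contact force between the fingers and spacer_upper below 0.01 N and linear speed of spacer_upper above 0.6 m/s) or (contact force between the fingers and spacer_lower below 0.01 N and linear speed of spacer_lower above 0.6 m/s) or (contact force between the fingers and plaque_upper below 0.01 N and linear speed of plaque_upper above 0.6 m/s)).
It also fails if it takes over 72 s, if anything falls off the work surface, if the arm or the gripper's body presses on something with over 40 N, if the wrist force passes 120 N, or if a joint passes its speed limit or range.

## Working session

There is one attempt and no reset: what is moved stays moved. The work goes in short steps, Python scripts to look and compute and a tool call to move; the robot and the scene stay as the last step left them, time stands still between calls to the robot, and variables do not carry over. Pictures are saved under pics/ and viewed, at most 10 in all, crops included, and the job is handed in when it is done.

Besides the shell and the picture viewer there is one more tool, called after "Request:" as name([rows], argument=value, ...), one row to a line, values as JSON. apply_moves: Moves the arm, as the interface text tells. Its arguments: {"type":"object","properties":{"plan":{"type":"array","items":{"type":"object","properties":{"fingers":{"type":"number"},"offset":{"type":"array","items":{"type":"number"}},"twist":{"type":"number"}}}},"force":{"type":"number"}},"required":["plan"]}

```bash
mkdir -p pics; ls; python3 - <<'E'
from bench import *
import cv2
for n in("scene","top"):
    cv2.imwrite(f"pics/{n}0.png",get_image(n)); print(camera_model(n))
print(observe())
E
```

```text
pics
{'fx': 468.85670991523904, 'fy': 468.85670991523904, 'cx': 318.4994880957193, 'cy': 192.805115549656, 'origin': array([ 1.03229121, -0.84222821,  0.88683696]), 'orientation': array([-2.26636828, -0.02049249,  0.60158669])}
{'fx': 483.63171399611167, 'fy': 483.63171399611167, 'cx': 320.16697569262425, 'cy': 206.8765319375268, 'origin': array([ 0.24636249, -0.0448732 ,  1.60488725]), 'orientation': array([-2.95936799,  0.02289698, -1.57212842])}
{'time': 0.1, 'qpos': array([-1.19562524e+00,  1.24424066e-01,  1.65153196e+00, -6.53116882e-06,
        1.36746934e+00, -8.25905066e-02]), 'qd': array([-7.21435725e-04, -2.26721703e-03, -1.61505727e-03, -5.39923900e-05,
        1.42937519e-03,  8.77231566e-04]), 'joint_torque': array([-1.64400785e-05, -4.18879652e+01, -3.61095893e+01,  7.75731378e-02,
        4.61779966e-02, -7.50144181e-05]), 'eef_pos': array([ 0.28701599, -0.5825221 ,  0.19342347]), 'orientation': array([-3.13976566e+00, -1.44820040e-04,  4.57762786e-01]), 'force': array([-0.65142221,  0.49015884, -0.35955459]), 'torque': array([0.03504924, 0.00585635, 0.05570754]), 'grip_force': 0.0, 'opening': 0.9975034057866488}
```

View pics/top0.png

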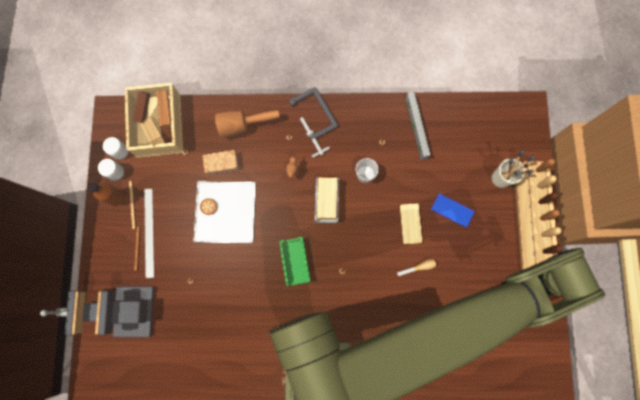

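View pics/scene0.png

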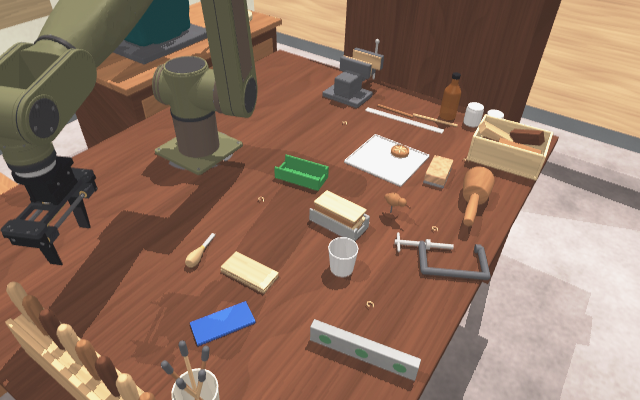

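The top view shows the case with its stack near (327,200), pile (411,224), tray (225,212) with medallion (208,206), tin (367,170) and bird (292,167). The gouge is at (417,268), and the blue and green decoys are at (453,210) and (295,261). Next I'll take enlarged crops to measure.

```bash
python3 - <<'E'
import cv2,numpy as np
t=cv2.imread("pics/top0.png");s=cv2.imread("pics/scene0.png")
def c(im,x,y,w,h,W,H):return cv2.resize(im[y:y+h,x:x+w],(W,H),interpolation=cv2.INTER_CUBIC)
a=c(s,300,180,80,60,400,300) #5x
b=c(t,307,170,40,60,200,300) #5x
d=c(t,391,194,40,60,200,300)
e=c(t,185,172,80,60,400,300)
f=c(s,210,240,80,60,400,300)
cv2.imwrite("pics/c1.png",np.vstack([np.hstack([a,b,d]),np.hstack([e,f])]))
E
```

```text
(no output)
```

View pics/c1.png

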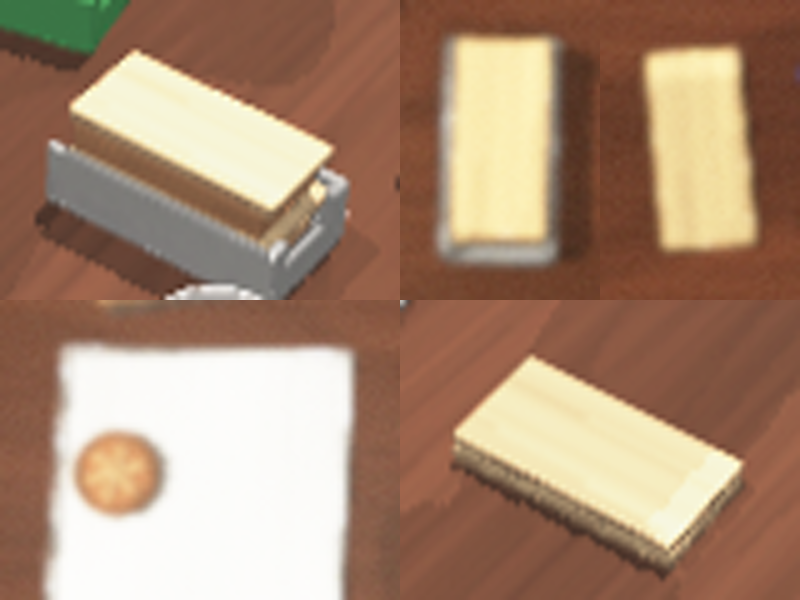

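```bash
cat > h.py <<'E'
import cv2,numpy as np
from scipy.spatial.transform import Rotation as R
from bench import *
def cam(n):
    c=camera_model(n); K=np.array([[c['fx'],0,c['cx']],[0,c['fy'],c['cy']],[0,0,1]])
    return K,R.from_euler('xyz',c['orientation']).as_matrix(),np.array(c['origin'])
def back(n,uv,z):
    K,M,o=cam(n); uv=np.atleast_2d(uv).astype(float)
    d=np.c_[uv,np.ones(len(uv))]@np.linalg.inv(K).T@M.T
    return o+d*((z-o[2])/d[:,2])[:,None]
def proj(n,P):
    K,M,o=cam(n); p=(np.atleast_2d(P)-o)@M@K.T
    return p[:,:2]/p[:,2:]
def rect(n,im,box,z,f):
    """min-area rectangle in the plane z of the largest blob where f(hsv) holds; box x,y,w,h"""
    x,y,w,h=box; k=8
    c=cv2.resize(im[y:y+h,x:x+w],None,fx=k,fy=k,interpolation=cv2.INTER_CUBIC)
    m=f(cv2.cvtColor(c,cv2.COLOR_BGR2HSV).astype(int)).astype(np.uint8)
    m=cv2.morphologyEx(m,cv2.MORPH_OPEN,np.ones((9,9)))
    ct=max(cv2.findContours(m,0,cv2.CHAIN_APPROX_NONE)[0],key=cv2.contourArea)[:,0]
    P=back(n,(ct+.5)/k-.5+[x,y],z)[:,:2]
    (cx,cy),(a,b),t=cv2.minAreaRect((P*1000).astype(np.float32))
    if a<b:a,b,t=b,a,t+90
    return np.round([cx,cy,a,b,(t+90)%180-90],1)
E
python3 - <<'E'
from h import *
t=cv2.imread("pics/top0.png");s=cv2.imread("pics/scene0.png")
for V in(150,170,190,205):
    f=lambda h:(h[...,2]>V)&(h[...,0]>12)&(h[...,0]<40)&(h[...,1]>25)
    print(V,"stack",rect("top",t,(307,170,40,60),.066,f),rect("scene",s,(300,180,80,60),.066,f))
    print(V,"pile",rect("top",t,(391,194,40,60),.016,f),rect("scene",s,(210,240,80,60),.016,f))
w=lambda h:(h[...,2]>170)&(h[...,1]<40)
print("tray",rect("top",t,(180,170,90,80),.008,w),rect("scene",s,(335,125,100,65),.008,w))
print("case?",rect("top",t,(307,170,40,70),.04,lambda h:(h[...,2]>110)&((h[...,0]>12)&(h[...,0]<150))))
o=lambda h:(h[...,1]>90)&(h[...,2]>130)
print("med",rect("top",t,(195,193,26,26),.012,o))
print("tin",back("top",[367,169],.072),"bird",back("top",[292,167],.04),"gouge",back("top",[[398,274],[436,264]],.01),"green",back("top",[[281,240],[309,284]],.03),back("top",[[453,210]],.01))
E
```

```text
150 stack [559.  -28.9 144.5  73.6  -2. ] [564.7 -31.8 135.6  67.8  -2. ]
150 pile [ 482.9 -307.4  138.3   66.7    3.2] [ 486.3 -311.7  138.2   71.6    3.5]
170 stack [559.  -28.8 142.1  70.7  -1.5] [563.8 -30.8 133.9  65.8  -1.8]
170 pile [ 483.  -307.4  135.8   64.7    3.2] [ 485.4 -308.8  136.9   65.4    3.3]
190 stack [561.6 -29.6 134.8  67.8  -1. ] [563.4 -30.6 132.6  64.2  -1.8]
190 pile [ 483.3 -307.4  133.2   62.5    3.2] [ 483.3 -307.8  132.4   62.6    3.1]
205 stack [561.6 -29.9 133.1  65.4  -1. ] [563.3 -30.5 131.7  62.8  -1.8]
205 pile [ 483.2 -307.4  131.5   60.9    3.1] [ 483.3 -307.7  131.8   61.9    3. ]
tray [527.1 313.5 212.2 201.3  -1.2] [529.6 312.1 209.6 204.9  -1.4]
case? [560.8 -30.4 156.1  78.4  -1.7]
med [544.3 369.1  54.   52.7  89.7]
tin [[ 0.6537879  -0.16319004  0.072     ]] bird [[0.67105896 0.08468188 0.04      ]] gouge [[ 0.31655818 -0.26213411  0.01      ]
 [ 0.34863612 -0.3867633   0.01      ]] green [[0.42703221 0.11933237 0.03      ]
 [0.28443266 0.02710081 0.03      ]] [[ 0.52734802 -0.45102418  0.01      ]]
```

```bash
python3 - <<'E'
from h import *
a=-0.029; c=np.array([.5628,-.0303,0])
L=np.array([[73,-38,40],[73,-23,40],[73,-23,24],[73,23,24],[73,23,40],[73,38,40],[-73,-38,40],[73,-38,0]])/1000
Rm=R.from_euler('z',a).as_matrix()
print(np.round((proj("scene",L@Rm.T+c)-[300,180])*5).astype(int).tolist())
E
```

```text
[[271, 258], [286, 242], [284, 264], [330, 215], [333, 194], [348, 178], [44, 143], [265, 312]]
```

The projected slot geometry matches the scene crop, so the case's back is at world +x and its front faces the robot. Stack is at about (0.563,-0.030), yaw -0.029. Pile is at (0.483,-0.308), yaw 0.054. Tray is at (0.528,0.313). Now I'll move above the stack.

Request:
apply_moves([
  {"fingers":95,"offset":[0,0,0],"twist":0.162},
  {"fingers":95,"offset":[0,0,0],"twist":0.162},
  {"fingers":95,"offset":[0,0,0],"twist":0.162},
  {"offset":[18.5,-40,5],"fingers":95},
  {"offset":[18.5,-40,5],"fingers":95},
  {"offset":[18.5,-40,5],"fingers":95},
  {"offset":[18.5,-40,5],"fingers":95},
  {"offset":[18.5,-40,5],"fingers":95},
  {"offset":[18.5,-40,5],"fingers":95},
  {"offset":[18.5,-40,5],"fingers":95},
  {"offset":[18.5,-40,5],"fingers":95},
  {"offset":[18.5,-40,5],"fingers":95},
  {"offset":[18.5,-40,5],"fingers":95},
  {"offset":[18.5,-40,5],"fingers":95},
  {"offset":[18.5,-40,5],"fingers":95},
  {"offset":[18.5,-40,5],"fingers":95},
  {"offset":[18.5,-40,5],"fingers":95},
  {"offset":[0,0,0],"fingers":95},
], force=20)

```text
invalid input
```

```bash
cat >> h.py <<'E'
def to(X,Y,Z,yaw):
    """total tool-axis shift (mm) and twist from the measured pose; shift is to follow the twist"""
    s=observe(); p=s['eef_pos']; d=(np.array([X,Y,Z])-p)*1000; c,q=np.cos(yaw),np.sin(yaw)
    dy=(s['orientation'][2]-yaw+np.pi)%(2*np.pi)-np.pi
    print("t%.1f"%s['time'],p.round(4),s['orientation'].round(3),"shift",np.round([c*d[0]+q*d[1],q*d[0]-c*d[1],-d[2]],1),"twist",round(dy,3),"open mm %.1f grip %.1f"%(s['opening']*95.1,s['grip_force']))
E
python3 -c "
from h import *
to(.5628,-.0303,.071,-.029)"
```

```text
t0.1 [ 0.287  -0.5825  0.1934] [-3.14  -0.     0.458] shift [ 259.7 -560.   122.4] twist 0.487 open mm 94.9 grip 0.0
```

Request:
apply_moves([
  {"fingers":95,"offset":[0,0,0],"twist":0.162},
  {"fingers":95,"offset":[0,0,0],"twist":0.162},
  {"fingers":95,"offset":[0,0,0],"twist":0.162},
  {"offset":[18.5,-40,5],"twist":0,"fingers":95},
  {"offset":[18.5,-40,5],"twist":0,"fingers":95},
  {"offset":[18.5,-40,5],"twist":0,"fingers":95},
  {"offset":[18.5,-40,5],"twist":0,"fingers":95},
  {"offset":[18.5,-40,5],"twist":0,"fingers":95},
  {"offset":[18.5,-40,5],"twist":0,"fingers":95},
  {"offset":[18.5,-40,5],"twist":0,"fingers":95},
  {"offset":[18.5,-40,5],"twist":0,"fingers":95},
  {"offset":[18.5,-40,5],"twist":0,"fingers":95},
  {"offset":[18.5,-40,5],"twist":0,"fingers":95},
  {"offset":[18.5,-40,5],"twist":0,"fingers":95},
  {"offset":[18.5,-40,5],"twist":0,"fingers":95},
  {"offset":[18.5,-40,5],"twist":0,"fingers":95},
  {"offset":[18.5,-40,5],"twist":0,"fingers":95},
  {"offset":[0,0,0],"twist":0,"fingers":95},
], force=20)

```text
time: 2.35
eef_pos: [0.5619, -0.0283, 0.1235]
orientation: [-3.141, 0.002, -0.024]
force: [-0.8, -0.4, 0.1]
opening: 0.998
grip_force: 0.0
```

```bash
python3 -c "
from h import *
to(.5628,-.0303,.071,-.029)"
```

```text
t2.4 [ 0.5619 -0.0283  0.1235] [-3.141e+00  2.000e-03 -2.400e-02] shift [ 1.   2.  52.5] twist 0.005 open mm 94.9 grip 0.0
```

Request:
apply_moves([
  {"fingers":80,"offset":[0.5,1,15],"twist":0.004},
  {"fingers":80,"offset":[0.5,1,15],"twist":0},
  {"fingers":80,"offset":[0,0,12],"twist":0},
  {"fingers":80,"offset":[0,0,10],"twist":0},
  {"fingers":80,"offset":[0,0,0],"twist":0},
  {"fingers":80,"offset":[0,0,0],"twist":0},
])

```text
time: 3.1
eef_pos: [0.5632, -0.0328, 0.073]
orientation: [3.142, -0.001, -0.032]
force: [0.0, -0.0, 0.1]
opening: 0.844
grip_force: 0.0
```

Request:
apply_moves([
  {"fingers":80,"offset":[0,-2.3,2],"twist":-0.003},
  {"fingers":70,"offset":[0,0,0],"twist":0},
  {"fingers":50,"offset":[0,0,0],"twist":0},
  {"fingers":50,"offset":[0,0,0],"twist":0},
  {"fingers":50,"offset":[0,0,0],"twist":0},
  {"fingers":50,"offset":[0,0,0],"twist":0},
], force=25)

```text
time: 3.85
eef_pos: [0.5629, -0.0304, 0.0705]
orientation: [-3.142, 0.0, -0.029]
force: [0.2, 0.5, -0.0]
opening: 0.528
grip_force: 0.0
```

The fingers closed to 50 mm with no grip force, so I'll look.

```bash
python3 - <<'E'
from h import *
s=get_image("scene");print(observe()['opening'],observe()['eef_pos'])
cv2.imwrite("pics/c2.png",cv2.resize(s[150:250,270:400],(780,600),interpolation=cv2.INTER_CUBIC))
E
```

```text
0.5227341600863898 [ 0.56297116 -0.03035337  0.07058197]
```

View pics/c2.png

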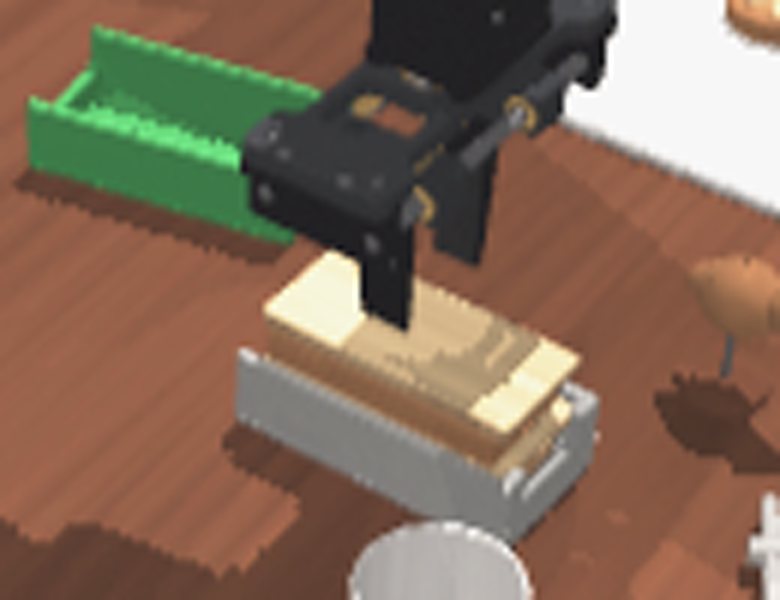

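```bash
python3 - <<'E'
from h import *
for z in(.0566,.066,.076,.086,.096):
    P=[[.553,-.068,z],[.573,-.068,z],[.573,-.055,z],[.553,-.055,z],[.573,-.005,z]]
    print(z,np.round((proj("scene",P)-[270,150])*6).astype(int).tolist())
print(observe()['orientation'],camera_model("scene")['origin'])
E
```

```text
0.0566 [[350, 383], [389, 401], [405, 384], [367, 366], [465, 323]]
0.066 [[351, 367], [390, 385], [406, 368], [368, 351], [466, 307]]
0.076 [[352, 350], [391, 368], [407, 351], [368, 333], [468, 290]]
0.086 [[353, 332], [392, 350], [408, 334], [369, 316], [469, 273]]
0.096 [[354, 315], [393, 333], [409, 316], [370, 299], [470, 256]]
[-3.14158354e+00 -4.58399359e-05 -2.92232923e-02] [ 1.03229121 -0.84222821  0.88683696]
```

```bash
python3 - <<'E'
from h import *
y=np.array([.442,-.897]);x=np.array([.897,.442]);p=np.array([.287,-.5825])
for z in(.18,.2,.215,.23):
    P=[[*(p+s*a*y+b*x),z] for s in(1,-1) for a in(.0475,.0595) for b in (-.01,.01)]
    print(z,np.round(proj("scene",P)).astype(int).tolist())
q=observe()['qpos'];print(q)
E
```

```text
0.18 [[59, 274], [68, 276], [55, 279], [65, 281], [85, 239], [94, 241], [88, 235], [97, 236]]
0.2 [[55, 267], [65, 269], [52, 272], [62, 274], [82, 232], [91, 234], [85, 228], [94, 230]]
0.215 [[52, 262], [62, 263], [49, 267], [59, 268], [79, 227], [89, 228], [83, 223], [92, 224]]
0.23 [[50, 257], [60, 258], [46, 262], [56, 263], [77, 222], [87, 223], [80, 218], [90, 219]]
[-1.49087172e-01  4.55721518e-02  1.95181507e+00  1.59585787e-05
  1.14416101e+00  1.45092584e+00]
```

```bash
python3 - <<'E'
import cv2,numpy as np
s=cv2.imread("pics/scene0.png")
cv2.imwrite("pics/c3.png",cv2.resize(s[160:290,0:130],(600,600),interpolation=cv2.INTER_CUBIC))
E
```

```text
(no output)
```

View pics/c3.png

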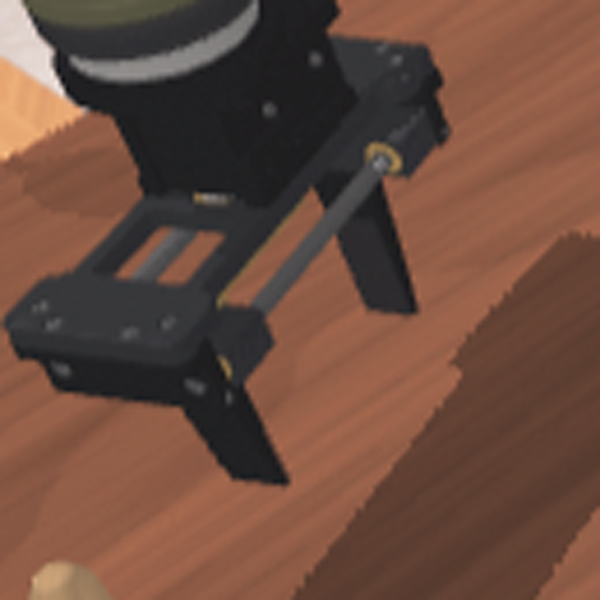

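Both pictures put the fingertips about 20 mm above the reported TCP height (start: tips at about 0.213 with TCP 0.193; now about 0.092 with TCP 0.0706), not 14 mm below it as stated. I'll check with the top camera that this offset is vertical and not horizontal.

```bash
python3 - <<'E'
from h import *
s=get_image("top");cv2.imwrite("pics/t1.png",s)
x,y=250,130
cv2.imwrite("pics/c4.png",cv2.resize(s[y:y+120,x:x+160],(800,600),interpolation=cv2.INTER_CUBIC))
for z in (.0566,.091,.15): print(z,np.round((proj("top",[[.563,-.03,z],[.563,-.055,z],[.563,-.005,z],[.563,-.12,z],[.563,.06,z],[.6,-.03,z]])-[x,y])*5).astype(int).tolist())
E
```

```text
0.0566 [[382, 337], [420, 337], [343, 337], [520, 336], [244, 338], [381, 282]]
0.091 [[381, 326], [420, 326], [342, 327], [522, 326], [241, 327], [381, 270]]
0.15 [[380, 307], [421, 307], [340, 307], [527, 306], [234, 308], [380, 248]]
```

View pics/c4.png

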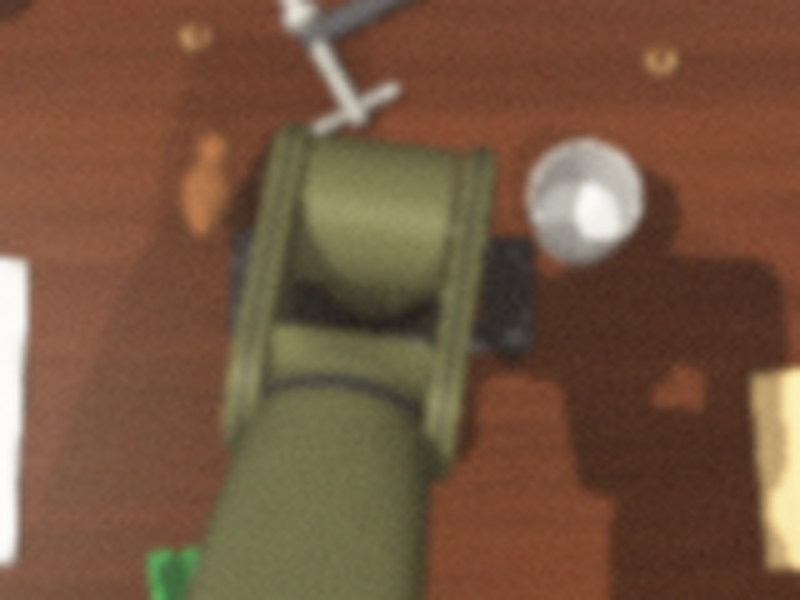

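The horizontal position agrees (body centred at crop (382,294) as expected), so the error is vertical only: the tips are about 20.5 mm above the reported TCP. I'll use that from here on.

Request:
apply_moves([
  {"fingers":82,"offset":[0,0,0],"twist":0},
  {"fingers":82,"offset":[0,0,0],"twist":0},
  {"fingers":82,"offset":[0,0,0],"twist":0},
  {"fingers":82,"offset":[0,0,10],"twist":0},
  {"fingers":82,"offset":[0,0,10],"twist":0},
  {"fingers":82,"offset":[0,0,8],"twist":0},
  {"fingers":82,"offset":[0,0,5],"twist":0},
  {"fingers":82,"offset":[0,0,0],"twist":0},
  {"fingers":70,"offset":[0,0,0],"twist":0},
  {"fingers":50,"offset":[0,0,0],"twist":0},
  {"fingers":50,"offset":[0,0,0],"twist":0},
  {"fingers":50,"offset":[0,0,0],"twist":0},
  {"fingers":50,"offset":[0,0,0],"twist":0},
], force=25)

```text
time: 5.58
eef_pos: [0.5632, -0.0304, 0.0379]
orientation: [3.141, -0.001, -0.029]
force: [0.3, -0.2, 1.9]
opening: 0.628
grip_force: 25.0
```

Request:
apply_moves([
  {"fingers":50,"offset":[0,0,-5],"twist":0},
  {"fingers":50,"offset":[0,0,-15],"twist":0},
  {"fingers":50,"offset":[0,0,-20],"twist":0},
  {"fingers":50,"offset":[0,0,-20],"twist":0},
  {"fingers":50,"offset":[0,0,0],"twist":0},
])

```text
time: 6.2
eef_pos: [0.5651, -0.0306, 0.1011]
orientation: [3.141, -0.006, -0.029]
force: [0.5, 0.3, 0.0]
opening: 0.627
grip_force: 25.0
```

```bash
python3 - <<'E'
from h import *
to(.4833,-.3076,.040,.054)
E
```

```text
t6.2 [ 0.5651 -0.0306  0.1011] [ 3.141 -0.006 -0.029] shift [-96.6 272.1  61.1] twist -0.083 open mm 59.7 grip 25.0
```

Request:
apply_moves([
  {"fingers":50,"offset":[0,0,0],"twist":-0.083},
  {"fingers":50,"offset":[-4,11,0],"twist":0},
  {"fingers":50,"offset":[-9,25,0],"twist":0},
  {"fingers":50,"offset":[-9,25,0],"twist":0},
  {"fingers":50,"offset":[-9,25,0],"twist":0},
  {"fingers":50,"offset":[-9,25,0],"twist":0},
  {"fingers":50,"offset":[-9,25,0],"twist":0},
  {"fingers":50,"offset":[-9,25,0],"twist":0},
  {"fingers":50,"offset":[-9,25,0],"twist":0},
  {"fingers":50,"offset":[-9,25,0],"twist":0},
  {"fingers":50,"offset":[-9,25,0],"twist":0},
  {"fingers":50,"offset":[-7,25,5],"twist":0},
  {"fingers":50,"offset":[-4,11,20],"twist":0},
  {"fingers":50,"offset":[0,0,20],"twist":0},
  {"fingers":50,"offset":[0,0,10],"twist":0},
  {"fingers":50,"offset":[0,0,0],"twist":0},
  {"fingers":50,"offset":[0,0,0],"twist":0},
])

```text
time: 8.32
eef_pos: [0.4823, -0.3068, 0.043]
orientation: [3.141, -0.001, 0.055]
force: [0.9, -0.6, -0.5]
opening: 0.628
grip_force: 25.0
```

```bash
python3 - <<'E'
from h import *
to(.4833,-.3076,.0,.054)
s=get_image("scene")
cv2.imwrite("pics/s5.png",s)
cv2.imwrite("pics/c5.png",cv2.resize(s[200:300,190:320],(780,600),interpolation=cv2.INTER_CUBIC))
E
```

```text
t8.3 [ 0.4823 -0.3068  0.043 ] [ 3.141e+00 -1.000e-03  5.500e-02] shift [ 0.9  0.8 43. ] twist 0.001 open mm 59.7 grip 25.0
```

View pics/c5.png

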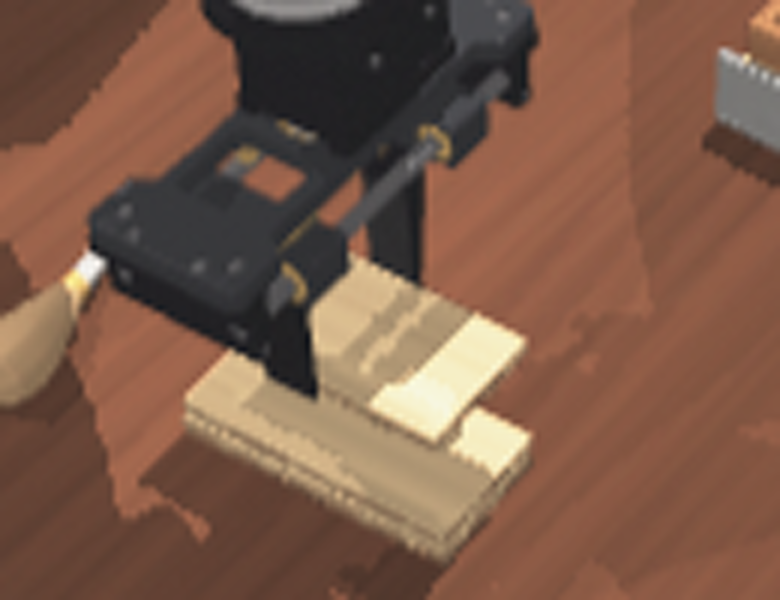

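The spacer is held level and aligned over the pile (crop (430,350)), so I'll lower it.

Request:
apply_moves([
  {"fingers":50,"offset":[0.9,0.8,15],"twist":0},
  {"fingers":50,"offset":[0,0,13],"twist":0},
  {"fingers":50,"offset":[0,0,8],"twist":0},
  {"fingers":50,"offset":[0,0,5],"twist":0},
  {"fingers":50,"offset":[0,0,0],"twist":0},
  {"fingers":50,"offset":[0,0,1],"twist":0},
  {"fingers":50,"offset":[0,0,0],"twist":0},
])

```text
time: 9.25
eef_pos: [0.4829, -0.308, 0.001]
orientation: [3.141, -0.001, 0.054]
force: [0.8, 0.3, -0.2]
opening: 0.628
grip_force: 25.0
```

Request:
apply_moves([
  {"fingers":50,"offset":[0,0,2],"twist":0},
  {"fingers":50,"offset":[0,0,1],"twist":0},
  {"fingers":50,"offset":[0,0,0],"twist":0},
  {"fingers":50,"offset":[0,0,0],"twist":0},
])

```text
time: 9.75
eef_pos: [0.4826, -0.3078, -0.0025]
orientation: [-3.142, 0.0, 0.054]
force: [-0.9, 1.2, -0.5]
opening: 0.63
grip_force: 25.0
```

Request:
apply_moves([
  {"fingers":50,"offset":[0,0,1],"twist":0},
  {"fingers":50,"offset":[0,0,0],"twist":0},
  {"fingers":50,"offset":[0,0,0.5],"twist":0},
  {"fingers":50,"offset":[0,0,0],"twist":0},
])

```text
time: 10.25
eef_pos: [0.4827, -0.3079, -0.0039]
orientation: [3.142, -0.0, 0.054]
force: [-0.2, 1.5, -0.2]
opening: 0.627
grip_force: 25.2
```

Request:
apply_moves([
  {"fingers":64,"offset":[0,0,0],"twist":0},
  {"fingers":68,"offset":[0,0,0],"twist":0},
  {"fingers":76,"offset":[0,0,0],"twist":0},
  {"fingers":80,"offset":[0,0,0],"twist":0},
  {"fingers":80,"offset":[0,0,0],"twist":0},
  {"fingers":80,"offset":[0,0,-15],"twist":0},
  {"fingers":80,"offset":[0,0,-40],"twist":0},
  {"fingers":80,"offset":[0,0,-40],"twist":0},
  {"fingers":80,"offset":[0,0,0],"twist":0},
])

```text
time: 11.38
eef_pos: [0.4856, -0.31, 0.0969]
orientation: [3.135, -0.007, 0.054]
force: [0.0, -0.3, 0.4]
opening: 0.839
grip_force: 0.0
```

```bash
python3 - <<'E'
from h import *
f=lambda h:(h[...,2]>200)&(h[...,0]>12)&(h[...,0]<40)&(h[...,1]>25)
s=get_image("scene")
for z in(.016,.024):print(rect("scene",s,(210,230,80,70),z,f))
to(.5628,-.0303,.0243,-.029)
E
```

```text
[ 477.1 -303.   133.7   63.5    2.7]
[ 482.2 -308.   132.4   62.9    2.7]
t11.4 [ 0.4841 -0.3089  0.0942] [ 3.138 -0.004  0.054] shift [  70.6 -280.8   69.9] twist 0.083 open mm 79.9 grip 0.0
```

Upper spacer is on the pile at (482,-308), 2.7°, height consistent with 24 mm. Next is the upper plaque.

Request:
apply_moves([
  {"fingers":80,"offset":[0,0,0],"twist":0.083},
  {"fingers":80,"offset":[6,-23,0],"twist":0},
  {"fingers":80,"offset":[10,-40,0],"twist":0},
  {"fingers":80,"offset":[10,-40,0],"twist":0},
  {"fingers":80,"offset":[10,-40,0],"twist":0},
  {"fingers":80,"offset":[10,-40,0],"twist":0},
  {"fingers":80,"offset":[10,-40,0],"twist":0},
  {"fingers":80,"offset":[10,-40,0],"twist":0},
  {"fingers":80,"offset":[5,-18,15],"twist":0},
  {"fingers":80,"offset":[0,0,20],"twist":0},
  {"fingers":80,"offset":[0,0,15],"twist":0},
  {"fingers":80,"offset":[0,0,8],"twist":0},
  {"fingers":80,"offset":[0,0,0],"twist":0},
  {"fingers":80,"offset":[0,0,0],"twist":0},
])

```text
time: 13.18
eef_pos: [0.5624, -0.0296, 0.0337]
orientation: [3.141, -0.001, -0.03]
force: [-0.5, 0.7, 0.1]
opening: 0.84
grip_force: 0.0
```

```bash
python3 - <<'E'
from h import *
to(.5628,-.0303,.0245,-.029)
E
```

```text
t13.2 [ 0.5624 -0.0296  0.0337] [ 3.141e+00 -1.000e-03 -3.000e-02] shift [0.4 0.7 9.2] twist -0.001 open mm 79.9 grip 0.0
```

Request:
apply_moves([
  {"fingers":80,"offset":[0.4,0.7,5],"twist":0},
  {"fingers":80,"offset":[0,0,3],"twist":0},
  {"fingers":70,"offset":[0,0,0],"twist":0},
  {"fingers":46,"offset":[0,0,0],"twist":0},
  {"fingers":46,"offset":[0,0,0],"twist":0},
  {"fingers":46,"offset":[0,0,0],"twist":0},
  {"fingers":46,"offset":[0,0,0],"twist":0},
], force=25)

```text
time: 14.05
eef_pos: [0.5624, -0.0298, 0.0252]
orientation: [3.142, -0.0, -0.029]
force: [-0.6, 0.3, 1.3]
opening: 0.591
grip_force: 25.0
```

Request:
apply_moves([
  {"fingers":46,"offset":[0,0,-5],"twist":0},
  {"fingers":46,"offset":[0,0,-15],"twist":0},
  {"fingers":46,"offset":[0,0,-25],"twist":0},
  {"fingers":46,"offset":[0,0,-25],"twist":0},
  {"fingers":46,"offset":[0,0,0],"twist":0},
])

```text
time: 14.68
eef_pos: [0.5645, -0.0301, 0.0987]
orientation: [3.141, -0.006, -0.029]
force: [-0.5, -0.2, -1.0]
opening: 0.586
grip_force: 25.0
```

```bash
python3 - <<'E'
from h import *
to(.527,.265,.025-.0388+.003+.0025,-.023)
E
```

```text
t14.7 [ 0.5645 -0.0301  0.0987] [ 3.141 -0.006 -0.029] shift [ -44.3 -294.1  107. ] twist -0.006 open mm 55.7 grip 25.0
```

Request:
apply_moves([
  {"fingers":46,"offset":[-2,-14,0],"twist":-0.006},
  {"fingers":46,"offset":[-5,-30,0],"twist":0},
  {"fingers":46,"offset":[-5,-30,0],"twist":0},
  {"fingers":46,"offset":[-5,-30,0],"twist":0},
  {"fingers":46,"offset":[-5,-30,0],"twist":0},
  {"fingers":46,"offset":[-5,-30,0],"twist":0},
  {"fingers":46,"offset":[-5,-30,0],"twist":0},
  {"fingers":46,"offset":[-5,-30,0],"twist":0},
  {"fingers":46,"offset":[-4,-30,0],"twist":0},
  {"fingers":46,"offset":[-2,-25,5],"twist":0},
  {"fingers":46,"offset":[-1,-15,20],"twist":0},
  {"fingers":46,"offset":[0,0,25],"twist":0},
  {"fingers":46,"offset":[0,0,22],"twist":0},
  {"fingers":46,"offset":[0,0,13],"twist":0},
  {"fingers":46,"offset":[0,0,0],"twist":0},
  {"fingers":46,"offset":[0,0,0],"twist":0},
])

```text
time: 16.68
eef_pos: [0.5256, 0.2653, 0.0106]
orientation: [-3.141, -0.001, -0.023]
force: [-0.1, -0.7, -0.8]
opening: 0.589
grip_force: 25.0
```

```bash
python3 - <<'E'
from h import *
to(.527,.265,-.0078,-.023)
E
```

```text
t16.7 [0.5256 0.2653 0.0106] [-3.141e+00 -1.000e-03 -2.300e-02] shift [ 1.4  0.3 18.4] twist -0.0 open mm 56.0 grip 25.0
```

Request:
apply_moves([
  {"fingers":46,"offset":[0,0,8],"twist":0},
  {"fingers":46,"offset":[0,0,5],"twist":0},
  {"fingers":46,"offset":[0,0,2],"twist":0},
  {"fingers":46,"offset":[0,0,1],"twist":0},
  {"fingers":46,"offset":[0,0,1],"twist":0},
  {"fingers":46,"offset":[0,0,0],"twist":0},
  {"fingers":46,"offset":[0,0,0],"twist":0},
])

```text
time: 17.55
eef_pos: [0.5252, 0.2652, -0.0068]
orientation: [-3.141, -0.0, -0.023]
force: [-0.3, -0.4, -0.4]
opening: 0.588
grip_force: 25.0
```

Request:
apply_moves([
  {"fingers":46,"offset":[0,0,0.7],"twist":0},
  {"fingers":46,"offset":[0,0,0],"twist":0},
  {"fingers":59,"offset":[0,0,0],"twist":0},
  {"fingers":62,"offset":[0,0,0],"twist":0},
  {"fingers":70,"offset":[0,0,0],"twist":0},
  {"fingers":74,"offset":[0,0,0],"twist":0},
  {"fingers":74,"offset":[0,0,0],"twist":0},
  {"fingers":74,"offset":[0,0,-15],"twist":0},
  {"fingers":74,"offset":[0,0,-40],"twist":0},
  {"fingers":74,"offset":[0,0,-45],"twist":0},
  {"fingers":30,"offset":[0,0,-10],"twist":0},
  {"fingers":0,"offset":[0,0,0],"twist":0},
])

```text
time: 19.05
eef_pos: [0.5257, 0.2654, 0.1036]
orientation: [-3.141, -0.002, -0.023]
force: [-0.1, 0.2, -0.4]
opening: 0.622
grip_force: 0.0
```

```bash
python3 - <<'E'
from h import *
a=-.029
p=np.array([.5628,-.0303])+np.array([np.cos(a),np.sin(a)])*.090
print(p); to(p[0],p[1],.1,a)
s=get_image("scene");cv2.imwrite("pics/s6.png",s)
cv2.imwrite("pics/c6.png",cv2.resize(s[120:240,290:450],(800,600),interpolation=cv2.INTER_CUBIC))
E
```

```text
[ 0.65276216 -0.03290963]
t19.1 [0.5257 0.2654 0.1036] [-3.141e+00 -2.000e-03 -2.300e-02] shift [135.7 294.5   3.6] twist 0.006 open mm 59.2 grip 0.0
```

View pics/c6.png

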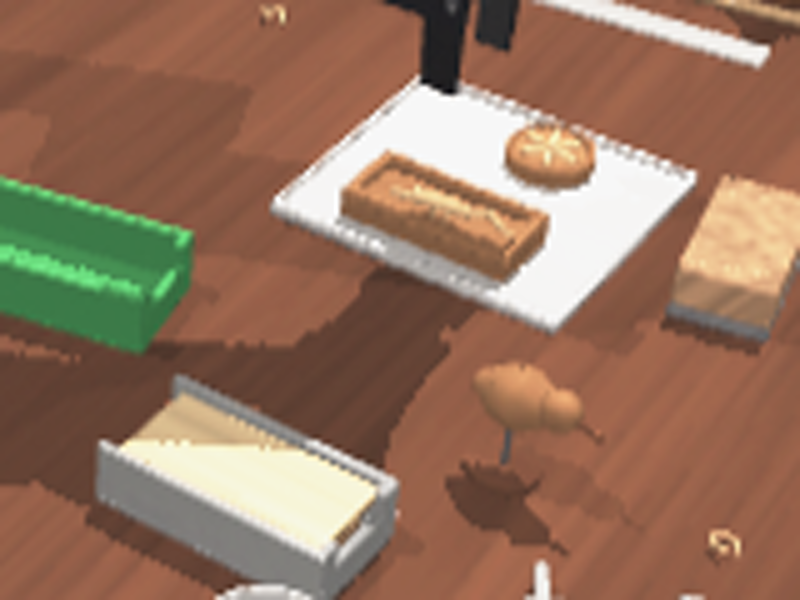

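The heron plaque lies flat and face up in the tray's free half (crop (445,215)), and the medallion is undisturbed. The lower spacer is still in the case at (250,470), with the slot at the right end (355,530). Now I'll go behind the slot with closed fingers.

Request:
apply_moves([
  {"fingers":0,"offset":[7,14,0],"twist":0.006},
  {"fingers":0,"offset":[14,31,0],"twist":0},
  {"fingers":0,"offset":[14,31,0],"twist":0},
  {"fingers":0,"offset":[14,31,0],"twist":0},
  {"fingers":0,"offset":[14,31,0],"twist":0},
  {"fingers":0,"offset":[14,31,0],"twist":0},
  {"fingers":0,"offset":[14,31,0],"twist":0},
  {"fingers":0,"offset":[14,31,0],"twist":0},
  {"fingers":0,"offset":[14,31,0],"twist":0},
  {"fingers":0,"offset":[12,24,0],"twist":0},
  {"fingers":0,"offset":[5,8,10],"twist":0},
  {"fingers":0,"offset":[0,0,20],"twist":0},
  {"fingers":0,"offset":[0,0,20],"twist":0},
  {"fingers":0,"offset":[0,0,13],"twist":0},
  {"fingers":0,"offset":[0,0,0],"twist":0},
  {"fingers":0,"offset":[0,0,0],"twist":0},
])

```text
time: 21.1
eef_pos: [0.653, -0.0323, 0.0399]
orientation: [3.142, -0.001, -0.029]
force: [0.2, 0.4, 1.0]
opening: 0.003
grip_force: 0.0
```

```bash
python3 - <<'E'
from h import *
a=-.029
p=np.array([.5628,-.0303])+np.array([np.cos(a),np.sin(a)])*.090
to(p[0],p[1],.0115,a)
s=get_image("scene");cv2.imwrite("pics/s7.png",s)
x,y=310,170
cv2.imwrite("pics/c7.png",cv2.resize(s[y:y+75,x:x+100],(800,600),interpolation=cv2.INTER_CUBIC))
q=observe()['eef_pos']
for z in(.017,.0205,.024):print(z,np.round((proj("scene",[[q[0]-.01,q[1]-.012,q[2]+z],[q[0]+.01,q[1]-.012,q[2]+z],[q[0]+.01,q[1]+.012,q[2]+z]])-[x,y])*8).astype(int).tolist())
E
```

```text
t21.1 [ 0.653  -0.0323  0.0399] [ 3.142e+00 -1.000e-03 -2.900e-02] shift [-0.2  0.6 28.4] twist 0.0 open mm 0.3 grip 0.0
0.017 [[422, 419], [476, 444], [512, 402]]
0.0205 [[422, 411], [477, 436], [514, 395]]
0.024 [[423, 403], [478, 428], [515, 387]]
```

View pics/c7.png

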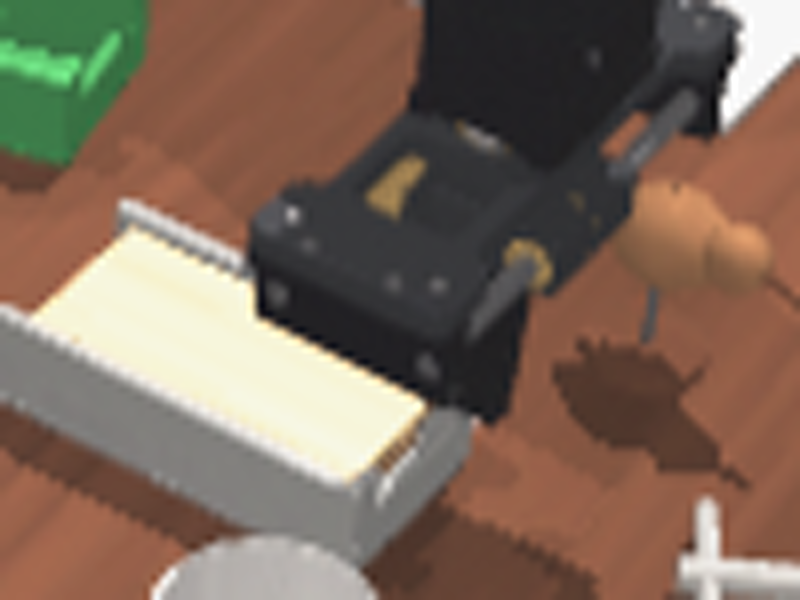

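Request:
apply_moves([
  {"fingers":0,"offset":[0,0.6,12],"twist":0},
  {"fingers":0,"offset":[0,0,10],"twist":0},
  {"fingers":0,"offset":[0,0,6],"twist":0},
  {"fingers":0,"offset":[0,0,0],"twist":0},
  {"fingers":0,"offset":[0,0,0],"twist":0},
])

```text
time: 21.78
eef_pos: [0.6527, -0.0332, 0.0115]
orientation: [3.142, -0.0, -0.029]
force: [0.2, -0.9, -0.8]
opening: -0.001
grip_force: 0.0
```

Request:
apply_moves([
  {"fingers":0,"offset":[-3,-0.4,1],"twist":0},
  {"fingers":0,"offset":[-5,0,0],"twist":0},
  {"fingers":0,"offset":[-5,0,0],"twist":0},
  {"fingers":0,"offset":[-4,0,0],"twist":0},
  {"fingers":0,"offset":[-4,0,0],"twist":0},
  {"fingers":0,"offset":[-4,0,0],"twist":0},
  {"fingers":0,"offset":[0,0,0],"twist":0},
])

```text
time: 22.65
eef_pos: [0.6272, -0.0321, 0.0103]
orientation: [3.142, 0.0, -0.029]
force: [-0.3, -0.3, 0.3]
opening: 0.005
grip_force: 0.0
```

```bash
python3 - <<'E'
from h import *
a=-.029
p=np.array([.5628,-.0303])+np.array([np.cos(a),np.sin(a)])*.028
to(p[0],p[1],.0105,a)
f=lambda h:(h[...,2]>150)&(h[...,0]>12)&(h[...,0]<40)&(h[...,1]>25)
print(observe()['force'])
s=get_image("scene");cv2.imwrite("pics/s8.png",s)
x,y=300,170
cv2.imwrite("pics/c8.png",cv2.resize(s[y:y+75,x:x+100],(800,600),interpolation=cv2.INTER_CUBIC))
Rm=R.from_euler('z',a).as_matrix()
for d in(0,-.007,-.012,-.018,-.045,-.05):
  L=np.array([[-.065+d,-.03,.036],[-.065+d,.03,.036],[.065+d,-.03,.036]])@Rm.T+[.5628,-.0303,0]
  print(d,np.round((proj("scene",L)-[x,y])*8).astype(int).tolist())
E
```

```text
t22.6 [ 0.6272 -0.0321  0.0103] [ 3.142  0.    -0.029] shift [-36.5   0.1  -0.2] twist -0.0 open mm 0.5 grip 0.0
[-0.26852953 -0.28115198  0.34692217]
0 [[103, 314], [206, 223], [425, 477]]
-0.007 [[87, 306], [189, 215], [407, 468]]
-0.012 [[75, 300], [178, 210], [394, 462]]
-0.018 [[61, 293], [164, 203], [379, 454]]
-0.045 [[-1, 261], [103, 173], [310, 419]]
-0.05 [[-13, 256], [91, 168], [298, 413]]
```

View pics/c8.png

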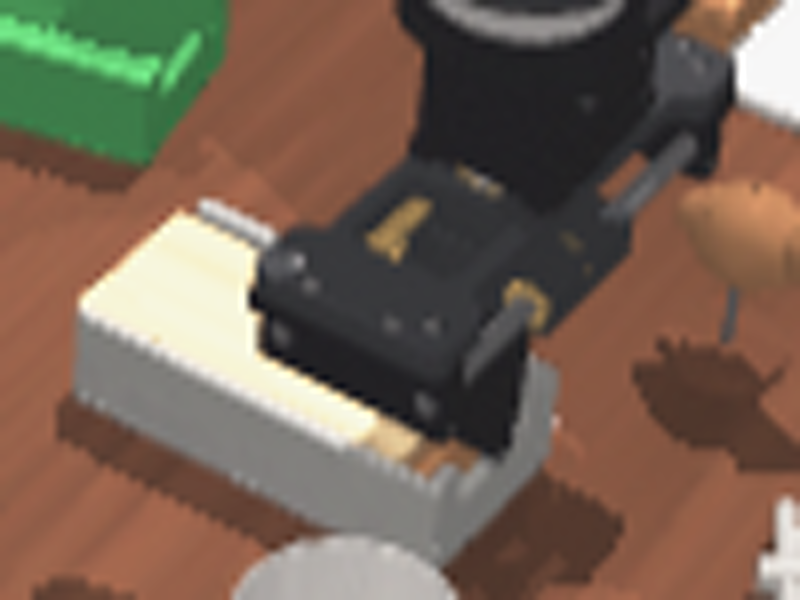

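The push works: the spacer's front corners at crop (78,303) and (183,210) give about 10 mm of travel, as expected. That was my last picture to view, so I continue with numbers: another 36.5 mm.

Request:
apply_moves([
  {"fingers":0,"offset":[-4,0,0],"twist":0},
  {"fingers":0,"offset":[-4,0,0],"twist":0},
  {"fingers":0,"offset":[-4,0,0],"twist":0},
  {"fingers":0,"offset":[-4,0,0],"twist":0},
  {"fingers":0,"offset":[-4,0,0],"twist":0},
  {"fingers":0,"offset":[-4,0,0],"twist":0},
  {"fingers":0,"offset":[-4,0,0],"twist":0},
  {"fingers":0,"offset":[-4,0,0],"twist":0},
  {"fingers":0,"offset":[-3,0,0],"twist":0},
  {"fingers":0,"offset":[-1.5,0,0],"twist":0},
  {"fingers":0,"offset":[0,0,0],"twist":0},
  {"fingers":0,"offset":[0,0,0],"twist":0},
])

```text
time: 24.2
eef_pos: [0.5908, -0.031, 0.0101]
orientation: [-3.142, 0.001, -0.029]
force: [0.6, -0.4, 0.8]
opening: 0.006
grip_force: 0.0
```

Request:
apply_moves([
  {"fingers":0,"offset":[4,0,0],"twist":0},
  {"fingers":0,"offset":[0,0,-10],"twist":0},
  {"fingers":0,"offset":[0,0,-30],"twist":0},
  {"fingers":40,"offset":[0,0,-40],"twist":0},
  {"fingers":82,"offset":[40,0,-20],"twist":0},
  {"fingers":82,"offset":[40,0,0],"twist":0},
  {"fingers":82,"offset":[0,0,0],"twist":0},
])

```text
time: 25.08
eef_pos: [0.6772, -0.0337, 0.1113]
orientation: [3.141, -0.002, -0.029]
force: [-0.6, 0.6, -0.6]
opening: 0.37
grip_force: 0.0
```

```bash
python3 - <<'E'
from h import *
s=get_image("scene");t=get_image("top")
cv2.imwrite("pics/s9.png",s);cv2.imwrite("pics/t9.png",t)
for V in(170,190,205):
    f=lambda h:(h[...,2]>V)&(h[...,0]>12)&(h[...,0]<40)&(h[...,1]>25)
    print(rect("scene",s,(280,170,90,70),.036,f),rect("top",t,(305,180,46,70),.036,f))
a=-.029
p=np.array([.5628,-.0303])-np.array([np.cos(a),np.sin(a)])*.097
print(p,"expected spacer centre",np.array([.5628,-.0303])-np.array([np.cos(a),np.sin(a)])*.047);to(p[0],p[1],.007,a)
E
```

```text
Traceback (most recent call last):
  File "h.py", line 20, in rect
    ct=max(cv2.findContours(m,0,cv2.CHAIN_APPROX_NONE)[0],key=cv2.contourArea)[:,0]
       ~~~^^^^^^^^^^^^^^^^^^^^^^^^^^^^^^^^^^^^^^^^^^^^^^^^^^^^^^^^^^^^^^^^^^^^
ValueError: max() iterable argument is empty
```

```bash
python3 - <<'E'
from h import *
s=cv2.imread("pics/s9.png")
for V in(130,150,170,190,205):
    f=lambda h:(h[...,2]>V)&(h[...,0]>12)&(h[...,0]<40)&(h[...,1]>25)
    print(V,rect("scene",s,(280,170,90,70),.036,f))
a=-.029
p=np.array([.5628,-.0303])-np.array([np.cos(a),np.sin(a)])*.097
print(p,"expected spacer centre",np.array([.5628,-.0303])-np.array([np.cos(a),np.sin(a)])*.047);to(p[0],p[1],.007,a)
E
```

```text
130 [537.3 -29.2 182.4  71.    0.9]
150 [ 5.371e+02 -2.890e+01  1.817e+02  6.930e+01  3.000e-01]
170 [513.7 -29.5 133.9  67.7  -1.4]
190 [513.4 -29.5 133.1  65.6  -2. ]
205 [513.4 -29.5 132.2  64.3  -2.2]
[ 0.46584079 -0.02748739] expected spacer centre [ 0.51581976 -0.02893719]
t25.2 [ 0.6746 -0.0334  0.1102] [-3.142e+00  1.000e-03 -2.900e-02] shift [-2.089e+02  1.000e-01  1.032e+02] twist -0.0 open mm 43.1 grip 0.0
```

Request:
apply_moves([
  {"fingers":84,"offset":[-19,0,0],"twist":0},
  {"fingers":84,"offset":[-35,0,0],"twist":0},
  {"fingers":84,"offset":[-35,0,0],"twist":0},
  {"fingers":84,"offset":[-35,0,0],"twist":0},
  {"fingers":84,"offset":[-35,0,0],"twist":0},
  {"fingers":84,"offset":[-35,0,0],"twist":0},
  {"fingers":84,"offset":[-15,0,10],"twist":0},
  {"fingers":84,"offset":[0,0,30],"twist":0},
  {"fingers":84,"offset":[0,0,25],"twist":0},
  {"fingers":84,"offset":[0,0,15],"twist":0},
  {"fingers":84,"offset":[0,0,10],"twist":0},
  {"fingers":84,"offset":[0,0,0],"twist":0},
  {"fingers":84,"offset":[0,0,0],"twist":0},
])

```text
time: 26.8
eef_pos: [0.4669, -0.0275, 0.0212]
orientation: [3.141, -0.001, -0.029]
force: [0.5, 0.7, 1.1]
opening: 0.885
grip_force: 0.0
```

```bash
python3 - <<'E'
from h import *
to(.4655,-.028,.007,-.031)
E
```

```text
t26.8 [ 0.4669 -0.0275  0.0212] [ 3.141e+00 -1.000e-03 -2.900e-02] shift [-1.4  0.6 14.2] twist 0.002 open mm 84.2 grip 0.0
```

Request:
apply_moves([
  {"fingers":84,"offset":[-1,0.3,8],"twist":0},
  {"fingers":84,"offset":[0,0,5],"twist":0},
  {"fingers":70,"offset":[0,0,0],"twist":0},
  {"fingers":62,"offset":[0,0,0],"twist":0},
  {"fingers":50,"offset":[0,0,0],"twist":0},
  {"fingers":50,"offset":[0,0,0],"twist":0},
  {"fingers":50,"offset":[0,0,0],"twist":0},
  {"fingers":50,"offset":[0,0,0],"twist":0},
], force=40)

```text
time: 27.8
eef_pos: [0.4653, -0.0277, 0.0075]
orientation: [3.142, -0.0, -0.029]
force: [0.4, 0.5, 0.6]
opening: 0.626
grip_force: 40.0
```

Request:
apply_moves([
  {"fingers":50,"offset":[0,0,-3],"twist":0},
  {"fingers":50,"offset":[0,0,-5],"twist":0},
  {"fingers":50,"offset":[0,0,-10],"twist":0},
  {"fingers":50,"offset":[0,0,-20],"twist":0},
  {"fingers":50,"offset":[0,0,-25],"twist":0},
  {"fingers":50,"offset":[0,0,-20],"twist":0},
  {"fingers":50,"offset":[0,0,0],"twist":0},
  {"fingers":50,"offset":[0,0,0],"twist":0},
])

```text
time: 28.8
eef_pos: [0.4647, -0.0275, 0.0899]
orientation: [-3.141, 0.001, -0.029]
force: [-0.3, -0.3, -0.4]
opening: 0.622
grip_force: 40.0
```

```bash
python3 - <<'E'
from h import *
s=get_image("scene");cv2.imwrite("pics/s10.png",s)
o=observe();z=o['eef_pos'][2]+.0285;print(o['eef_pos'],o['opening'],o['grip_force'])
for V in(170,190,205):
    f=lambda h:(h[...,2]>V)&(h[...,0]>12)&(h[...,0]<40)&(h[...,1]>25)
    print(V,rect("scene",s,(270,120,100,100),z,f))
p=np.array([.4833,-.3076])-.0492*np.array([np.cos(.052),np.sin(.052)])
print(p);to(p[0],p[1],.02,.054)
# case contents after removal
f=lambda h:(h[...,1]>70)&(h[...,0]>8)&(h[...,0]<30)&(h[...,2]>150)
E
```

```text
[ 0.46435282 -0.02748358  0.08936501] 0.6297505437501454 39.99811828136444
170 [514.6 -28.1 134.4  65.5  -3. ]
190 [539.2 -29.2  82.2  63.9  -2.3]
205 [539.4 -29.3  79.7  62.9  -2. ]
[ 0.4341665  -0.31015725]
t28.9 [ 0.4644 -0.0275  0.0894] [-3.141e+00  2.000e-03 -2.900e-02] shift [-45.4 280.6  69.4] twist -0.083 open mm 59.9 grip 40.0
```

The lower spacer is held level (length 134, centre (514.6,-28.1), about 49 mm from the grip). Now carrying it to the pile.

Request:
apply_moves([
  {"fingers":50,"offset":[0,0,0],"twist":-0.04},
  {"fingers":50,"offset":[0,0,0],"twist":-0.043},
  {"fingers":50,"offset":[-2,11,0],"twist":0},
  {"fingers":50,"offset":[-3.5,20,0],"twist":0},
  {"fingers":50,"offset":[-4,25,0],"twist":0},
  {"fingers":50,"offset":[-4,25,0],"twist":0},
  {"fingers":50,"offset":[-4,25,0],"twist":0},
  {"fingers":50,"offset":[-4,25,0],"twist":0},
  {"fingers":50,"offset":[-4,25,0],"twist":0},
  {"fingers":50,"offset":[-4,25,0],"twist":0},
  {"fingers":50,"offset":[-4,25,0],"twist":0},
  {"fingers":50,"offset":[-4,25,0],"twist":0},
  {"fingers":50,"offset":[-4,25,0],"twist":0},
  {"fingers":50,"offset":[-3,16,10],"twist":0},
  {"fingers":50,"offset":[-1,8,20],"twist":0},
  {"fingers":50,"offset":[0,0,15],"twist":0},
  {"fingers":50,"offset":[0,0,10],"twist":0},
  {"fingers":50,"offset":[0,0,0],"twist":0},
  {"fingers":50,"offset":[0,0,0],"twist":0},
])

```text
time: 31.22
eef_pos: [0.4353, -0.3097, 0.0359]
orientation: [3.141, -0.001, 0.054]
force: [-0.3, -0.4, -0.0]
opening: 0.626
grip_force: 40.0
```

```bash
python3 - <<'E'
from h import *
s=get_image("scene");cv2.imwrite("pics/s11.png",s)
to(.434,-.3102,.005,.054)
z=observe()['eef_pos'][2]+.0285
for V in(150,170,190,205):
    f=lambda h:(h[...,2]>V)&(h[...,0]>12)&(h[...,0]<40)&(h[...,1]>25)
    print(V,rect("scene",s,(200,200,100,100),z,f))
E
```

```text
t31.3 [ 0.4354 -0.3098  0.0362] [ 3.141e+00 -1.000e-03  5.400e-02] shift [-1.4  0.3 31.2] twist 0.0 open mm 59.6 grip 40.0
150 [ 498.7 -325.   161.1  101.7    4.3]
170 [ 493.7 -307.   153.5   64.7    2.5]
190 [ 508.8 -305.8   81.7   63.3    2.3]
205 [ 508.7 -305.8   80.4   62.3    2.5]
```

Request:
apply_moves([
  {"fingers":50,"offset":[-1,0.5,12],"twist":0},
  {"fingers":50,"offset":[0,0,8],"twist":0},
  {"fingers":50,"offset":[0,0,5],"twist":0},
  {"fingers":50,"offset":[0,0,3],"twist":0},
  {"fingers":50,"offset":[0,0,1],"twist":0},
  {"fingers":50,"offset":[0,0,0],"twist":0},
  {"fingers":50,"offset":[0,0,0],"twist":0},
])

```text
time: 32.15
eef_pos: [0.434, -0.3104, 0.0067]
orientation: [3.141, -0.0, 0.054]
force: [-0.2, 0.5, 0.1]
opening: 0.623
grip_force: 40.0
```

Request:
apply_moves([
  {"fingers":50,"offset":[0,0,1.5],"twist":0},
  {"fingers":50,"offset":[0,0,1],"twist":0},
  {"fingers":50,"offset":[0,0,0],"twist":0},
  {"fingers":50,"offset":[0,0,0.7],"twist":0},
  {"fingers":50,"offset":[0,0,0],"twist":0},
  {"fingers":50,"offset":[0,0,0],"twist":0},
])

```text
time: 32.9
eef_pos: [0.4339, -0.3103, 0.0036]
orientation: [3.141, -0.0, 0.054]
force: [-1.1, 1.3, 4.0]
opening: 0.628
grip_force: 40.0
```

Contact shows (4 N). Releasing gently and rising.

Request:
apply_moves([
  {"fingers":62,"offset":[0,0,0],"twist":0},
  {"fingers":64,"offset":[0,0,0],"twist":0},
  {"fingers":70,"offset":[0,0,0],"twist":0},
  {"fingers":80,"offset":[0,0,0],"twist":0},
  {"fingers":80,"offset":[0,0,0],"twist":0},
  {"fingers":80,"offset":[0,0,-15],"twist":0},
  {"fingers":80,"offset":[0,0,-40],"twist":0},
  {"fingers":80,"offset":[0,0,-40],"twist":0},
  {"fingers":80,"offset":[-30,0,-40],"twist":0},
  {"fingers":80,"offset":[-40,30,-20],"twist":0},
  {"fingers":80,"offset":[-30,50,0],"twist":0},
  {"fingers":80,"offset":[-10,50,0],"twist":0},
  {"fingers":80,"offset":[0,50,0],"twist":0},
  {"fingers":80,"offset":[0,50,0],"twist":0},
  {"fingers":80,"offset":[0,0,0],"twist":0},
  {"fingers":80,"offset":[0,0,0],"twist":0},
])

```text
time: 34.9
eef_pos: [0.3363, -0.5454, 0.1586]
orientation: [-3.141, -0.0, 0.054]
force: [-0.8, 0.5, 0.2]
opening: 0.843
grip_force: 0.0
```

```bash
python3 - <<'E'
from h import *
s=get_image("scene");t=get_image("top");cv2.imwrite("pics/s12.png",s);cv2.imwrite("pics/t12.png",t)
for V in(180,195,205):
    f=lambda h:(h[...,2]>V)&(h[...,0]>12)&(h[...,0]<40)&(h[...,1]>25)
    print(V,"pile z.032",rect("scene",s,(205,230,90,70),.032,f),rect("top",t,(385,190,52,70),.032,f))
for V in(120,140):
    f=lambda h:(h[...,2]>V)&(h[...,0]<25)&(h[...,1]>70)
    print("plaque in case/tray",rect("top",t,(310,172,34,56),.028,f),rect("top",t,(218,190,36,50),.025,f))
o=observe();print(o['eef_pos'],o['qd'].round(3).max())
t0=cv2.imread("pics/top0.png")
d=cv2.absdiff(t,t0).max(2)
print({k:float(d[y-12:y+12,x-12:x+12].mean().round(1)) for k,(x,y) in dict(tin=(367,170),bird=(292,167),med=(208,206),block=(220,161),gouge=(417,268),table=(380,330)).items()})
E
```

```text
180 pile z.032 [ 484.1 -307.8  137.4   64.5    3.1] [ 480.8 -307.4  134.7   63.7    3.1]
195 pile z.032 [ 481.7 -307.5  132.5   63.6    3. ] [ 480.9 -307.3  133.    62.1    3.2]
205 pile z.032 [ 481.5 -307.1  132.2   62.6    3.5] [ 480.8 -307.   131.7   60.9    3.6]
plaque in case/tray [560.7 -31.1 127.6  61.5  -1.2] [521.2 262.  118.9  56.7  -1.4]
plaque in case/tray [560.5 -31.1 127.1  61.5  -1.2] [521.2 262.  118.9  56.7  -1.4]
[ 0.33654021 -0.54478698  0.15874621] 0.005
{'tin': 2.7, 'bird': 4.0, 'med': 2.2, 'block': 2.8, 'gouge': 3.1, 'table': 30.0}
```

All checks are good: the pile with both spacers reads as one aligned 132×62 mm rectangle at 32 mm height, the plaques are in place and the bystanders haven't moved.

```bash
python3 -c "
from bench import *
print(finish_job())"
```

```text
the job is handed in; nothing more can be done
None
```

The job is handed in at about 35 s of the 72 s allowed, with no verdict returned: by the last camera check, both spacers sit squarely on the pile, the heron plaque lies face up in the tray's free half, the wren plaque is still in the case, and the tin, bird, medallion, sanding block and gouge show no movement.

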